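Lock the burner test arm with the ball-lock pin

ROBOT

A 7-joint arm with a two-finger parallel gripper is mounted at the origin on the work surface. World frame = base frame: x ahead of the robot, y to its left, z up, the work surface at z = 0. Lengths are in m, angles in degrees, forces in N, time in s.
With the tool pointing down it reaches from about 0.425 to 0.875 m from the base axis. Payload 4.7 kg.
Tool frame: the origin (TCP) lies at the very end of the fingers, on their centre line; the grasp point (between the pads) lies 19 mm behind it; z points along the fingers, y is the line along which they close (so a half turn about z gives the same grasp; the last joint's range is limited). The gripper opens to 87 mm and grips with 3 to 60 N. Pads are 19 mm wide; open, the fingers measure 117 mm over their backs; the gripper's body (75 mm by 190 mm) begins 51 mm behind the grasp point.
Start: joints at [-70.869, 18.392, -4.016, 83.108, 1.295, 78.541, -3.26], TCP at [0.204, 0.617, 0.223] pointing down, gripper open.
Joint ranges: [-163.93, 163.93], [-17.29, 119.83], [-79.2, 71.16], [3.27, 140.29], [-89.18, 269.18], [5.43, 117.66], [-154.24, 154.24]. Speed limits (degrees/s): [147.25, 147.25, 180, 180, 180, 180, 180].

INTERFACE

Orientations are given as [roll, pitch, yaw] about the fixed x, y, z axes, in that order (R = Rz(yaw) Ry(pitch) Rx(roll)).
In Python, from cell import get_obs, read_camera, sign_off, silhouettes gives the robot as it stands.
- The arm moves only by the tool play_rows, never from a script. Its argument "steps" is a list that holds one entry, the list of rows, each a list of 7 numbers: the shift along the tool's x, y, z in m, then the turn, a rotation vector about the tool's x, y, z in rad, then the finger opening in m, from 0 to 0.087. A call has 1 to 12 rows; each row shifts and turns the commanded pose from where the row before left it, along the tool's axes as they then stand; what a row does not reach is not made up. A row lasts 1/10 s, in which the tool goes at most 50 mm and 8.59 degrees, less where a joint would pass 70% of its speed; a pose out of reach is approached as far as the arm can. A call is refused whole if a number of a shift passes 0.05 or a number of a turn 0.15, either way. A call with a gripper value outside its range is refused whole. The fingers move at their own pace and stop on an object; "force" is the grip in N (left out, the last holds). Time passes only in rows, so rows that do not move let the fingers close. It gives the time, the measured TCP pose, the force, the opening and the grip force at its end, in the units of the state.
- get_obs(): the state, without advancing time (a new reading comes with each control period).
- read_camera(name): name is "side" or "top" or "wrist"; returns a dict with "frame" (400x640x3 uint8, red, green, blue), "intrinsics" (3x3 intrinsics, pixels), "view" (4x4, takes a point from world to camera coordinates). Camera axes: x right, y up, looking along -z (the intrinsics and any distortion apply to the point x, -y, -z); pixel columns grow to the right and rows downward; lengths in m; the calibration is good to about 2 mm. A picture is of the moment at which its call begins. There is no depth.
- sign_off(): hands the job in; it is judged then, once.
Trained networks look in the newest picture that a camera, given by its name, has taken for a name from the list of things; names that differ only in an ending like _2 or _b are one class to them, and where a whole thing is asked for, a point or a joint stands for the part that bears it (a point fixed in the world has none). Each returns a list of dicts, best first, with "p" (0 to 1); they miss things now and then, are a little off and sometimes report something else, mostly with a low value. They report only what shows in the picture. A call takes as long as a camera call. They do not tell look-alikes from the thing itself.
- silhouettes(camera, name): "pixels" (400x640 bool, what is visible of it) and "extent" ([left, top, right, bottom] in pixels, round what is visible of it).
The state is a dict: "time_s": time; "qpos": joint angles; "joint_velocities": joint speeds; "effort": joint torques, N m; "tool_pos": TCP position; "tool_rot": TCP orientation; "force": force on the tool from outside, world axes, zero at the start; "wrist_torque": the same for the moment, N m; "grip_width": finger opening in m; "grasp_force": force on a finger pad.
Only numpy, scipy, OpenCV 4.12 (cv2) and the standard library are available. Lean on these libraries where they do the work, as an engineer would, in place of code of your own. Each camera call takes 0.05 s, during which the arm holds its last target. There are 200 camera calls.

TASK

Swing the test stand's arm by its black post into the clevis until it meets its stop. Then take the quick-release pin from its wooden block with both side buttons squeezed, slide it down through the lined-up holes against the spring washer until the balls are clear below, and let go so that it locks the arm and holds itself down. Press gently, and leave the other things on the bench where they are.

Things in the scene. Friction and masses are not known exactly. Their poses are not given: they have to be found in the camera images.
- stand: Burner test stand screwed to the bench, painted base plate 120 x 310 x 10 mm. Origin on the bench under the arm's pivot; z up; -y runs from the pivot to the clevis, 190 mm away; the arm swings open on the -x side. The clevis is clamped on two posts on its +x side at a height that differs from time to time: up to 11 mm above or below the heights given here.
- clevis_axis (a point): Fixed point on the base plate's top, 10 mm above the bench, on the vertical axis of the clevis holes. Clevis: two steel plates 60 x 56 x 8 mm with 15.5 mm holes; the lower 43 to 51 mm, the upper 81 to 89 mm above the bench, on it a steel ring 39 to 51 mm diameter, top 91 mm, where the pin's collar lands hard: all +-11 mm, together.
- swing_pivot (a point): The swing arm's vertical axis, top of its hub, 74 mm above the bench. The aluminium arm carries a coil burner on a round cradle (156 mm) beyond the pivot. It turns stiffly (1 to 2 N at the post), stays where left, and starts 0.5 to 1.05 rad open.
- swing_post (a point): Centre of the top of the upright black round handle post on the arm: 18 mm diameter, 69 to 129 mm above the bench, 100 mm from the pivot on the line to the tongue hole. Closing turns the arm counter-clockwise seen from above up to a hard stop, where the tongue lies between the clevis plates and the holes line up.
- swing_hole (a point): Centre of the 17 mm hole in the arm's tongue (6 mm thick, 40 mm wide), at its top face, 69 mm above the bench, 190 mm from the pivot. The arm's height does not vary.
- pin: Ball-lock pin, 0.10 to 0.16 kg, upright in a wooden block. Origin on its axis at the collar's underside; z up. Collar 44 mm across, 6 mm thick; above it, 6 to 42 mm up, a handle 24 (x) x 28 (y) mm with a spring button on each y face. Below, a 14 mm shaft 67 mm long, its last 6 mm tapering to 11 mm.
- pin_buttons (a point): Midpoint between the two buttons, 24 mm above the pin's origin. They are on the handle's +y and -y faces, 9 mm wide, 24 mm tall, 4 mm proud (36 mm over both). Squeezed flush (about 8 N each; 20 to 35 N of grip is good) they draw the balls in; each ball follows its own button and springs out when let go.
- pin_balls (a point): On the axis between the two locking balls (+y and -y sides of the shaft, 3.5 mm out), 52 to 56.5 mm below the collar. Balls out cannot pass the clevis. Over the clevis hole is a sprung brass washer (bore 20, 37 mm across, top 100 +-11 mm) that gives 1 mm per 1.5 N. The balls clear the lower plate when it pushes back 7.5 N; the collar lands on the ring at 13.5 N.
- button_a (a joint): Travel of the button on the pin's +y face: 0 = out (ball out), 0.004 m = flush with the handle (ball in).
- button_b (a joint): The same for the button on the -y face.
- pin_block: Wooden block 60 x 60 x 77 mm fixed to the bench, origin at the centre of its underside; the pin stands in its 24 mm through hole, collar resting on the top face (77 mm).
- bolt_block: A like wooden block, fixed, holding a plain round-headed bolt (head 24 mm, top 112 mm above the bench); not needed.
- dial: Bystander: black appliance control knob, 42 mm across, 24 tall, near the wooden blocks.
- screwdriver: Bystander: screwdriver lying on the bench.
- wrench: Bystander: open-ended wrench lying on the bench.
- jar: Bystander: glass jar, 64 mm across, 75 tall.
- burner: Bystander: loose stove coil burner, 150 mm across, 10 tall, lying flat.
- can: Bystander: aluminium can, 66 mm across, 100 tall.
- carton: Bystander: small carton, 90 x 70 x 45 mm.
Mind the look-alikes: they are no part of the job. What is shaped like the pin but red is not meant.

How it is judged:
By the outcome, as a careful person would: the job done as asked, in the order asked, and still so for the second after the job is handed in, with the robot touching nothing.
It also fails if it takes over 69 s, if anything falls off the work surface, if the arm or the gripper's body presses on something with over 40 N, if the wrist force passes 120 N, or if a joint passes its speed limit or range.

## Working session

There is one attempt and no reset: what is moved stays moved. The work goes in short steps, Python scripts to look and compute and a tool call to move; the robot and the scene stay as the last step left them, time stands still between calls to the robot, and variables do not carry over. Pictures are saved under pics/ and viewed, at most 10 in all, crops included, and the job is handed in when it is done.

Besides the shell and the picture viewer there is one more tool, called after ">>>" by a JSON object that holds its "op" and its "data". play_rows: Moves the arm, as the interface text tells. Its arguments: {"type":"object","properties":{"steps":{"type":"array","items":{"type":"array","items":{"type":"array","items":{"type":"number"}}}},"force":{"type":"number"}},"required":["steps"]}

```bash
ls; mkdir -p pics; python3 - <<'E'
from cell import *
import cv2,numpy as np
o=get_obs();print(o)
ims=[]
for c in ("top","side"):
    r=read_camera(c);print(c,r["intrinsics"].tolist(),np.round(r["view"],4).tolist());cv2.imwrite(f"pics/{c}0.png",r["frame"][:,:,::-1])
    for n in ("stand","pin","pin_block","bolt_block","dial","swing_post","carton","can","jar"):
        print(c,n,[(round(d["p"],2),d["extent"]) for d in silhouettes(c,n)][:3])
E
```

```text
pics
{'time_s': 0.0, 'qpos': array([-70.87099344,  18.43945137,  -4.01531728,  83.17376799,
         1.29379008,  78.5413533 ,  -3.25897018]), 'joint_velocities': array([ 0.0791365 ,  0.07206132,  0.07395408,  0.07655704, -0.03353492,
        0.08788558, -0.06658138]), 'effort': array([ 5.56428495e-04, -4.91274011e+01, -4.03515631e-01, -3.12531781e+01,
       -6.38191542e-02,  4.33324242e-02,  1.67643548e-04]), 'tool_pos': array([0.2041935 , 0.6165152 , 0.22146698]), 'tool_rot': array([-1.79890602e+02,  4.61296448e-03,  1.61681307e+02]), 'force': array([ 0.51921592, -0.39609199, -0.11625345]), 'wrist_torque': array([-0.01831253,  0.01421681,  0.02935146]), 'grasp_force': 0.0, 'grip_width': 0.08722199820018121}
top [[427.9901243598901, 0.0, 316.368294267016], [0.0, 427.9901243598901, 200.79569348426173], [0.0, 0.0, 1.0]] [[-0.0043, -0.9997, -0.0236, 0.0215], [0.9908, -0.0074, 0.135, -0.5684], [-0.1352, -0.0228, 0.9906, -1.2641], [0.0, 0.0, 0.0, 1.0]]
top stand [(0.55, [239.9, 153.8, 377.9, 253.0])]
top pin [(0.65, [379.2, 149.5, 389.8, 165.8]), (0.52, [410.4, 165.0, 426.8, 179.5]), (0
[... 732 characters left out ...]
.0, 0.0, 1.0]]
side stand [(0.71, [268.4, 166.1, 363.6, 264.9])]
side pin [(0.87, [369.7, 238.4, 391.0, 268.8]), (0.84, [378.1, 224.2, 391.7, 245.5])]
side pin_block [(0.97, [363.4, 256.3, 395.0, 294.0])]
side bolt_block [(0.86, [275.4, 259.4, 303.3, 308.2])]
side dial [(0.58, [331.7, 264.3, 346.4, 280.4]), (0.48, [370.2, 245.6, 389.0, 267.5])]
side swing_post [(0.68, [275.0, 166.0, 359.8, 233.5])]
side carton [(0.67, [232.4, 316.5, 282.5, 361.7]), (0.41, [364.8, 258.2, 395.6, 295.2]), (0.27, [381.5, 301.4, 413.3, 340.4])]
side can [(0.84, [314.9, 136.1, 330.5, 166.1]), (0.58, [273.5, 166.3, 361.6, 233.9])]
side jar [(0.88, [381.1, 298.9, 414.4, 342.1]), (0.17, [275.7, 168.9, 361.7, 264.8])]
```

```bash
python3 - <<'E'
import cv2
a=cv2.imread("pics/top0.png")[120:320,150:500];b=cv2.imread("pics/side0.png")[120:380,220:430]
cv2.imwrite("pics/top0c.png",cv2.resize(a,None,fx=2.25,fy=2.25,interpolation=2));cv2.imwrite("pics/side0c.png",cv2.resize(b,None,fx=2.3,fy=2.3,interpolation=2))
E
```

```text
(no output)
```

View pics/top0c.png

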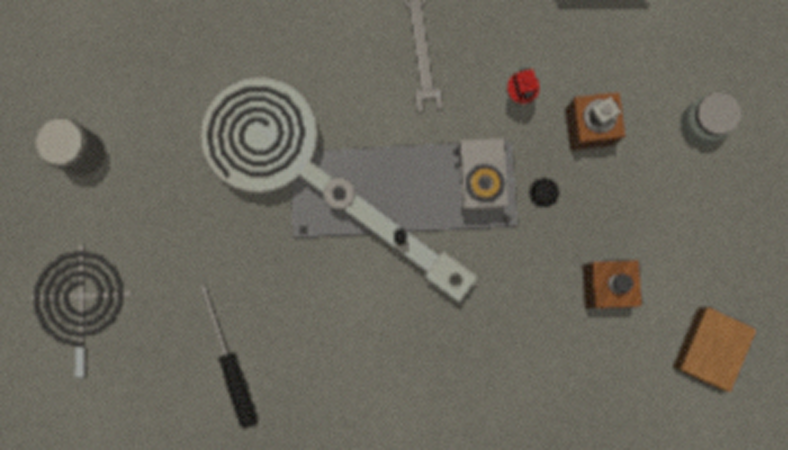

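View pics/side0c.png

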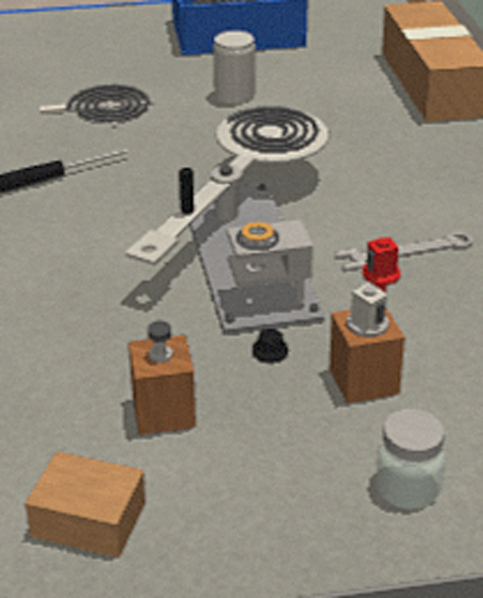

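The top view shows, in crop pixels, the pin at (602,113), pivot (340,192), post top (400,237), tongue hole (455,279), clevis washer (485,182), red decoy (522,86) and dial (544,192). The side view shows the same layout, with the washer at (258,233).

```bash
cat > h.py <<'E'
from cell import *
import numpy as np, cv2
from scipy.spatial.transform import Rotation as R
def ray(cam,px):
    V=cam["view"];K=cam["intrinsics"]
    d=np.linalg.inv(K)@[px[0],px[1],1];d=np.array([d[0],-d[1],-d[2]])
    Rt=V[:3,:3].T
    return -Rt@V[:3,3], Rt@d
def at(cam,px,z):
    c,d=ray(cam,px);return c+d*(z-c[2])/d[2]
def proj(cam,p):
    q=cam["view"][:3,:3]@p+cam["view"][:3,3];k=cam["intrinsics"]@[q[0],-q[1],-q[2]];return k[:2]/k[2]
def tri(c1,p1,c2,p2):
    a,u=ray(c1,p1);b,v=ray(c2,p2)
    s=np.linalg.lstsq(np.c_[u,-v],b-a,rcond=None)[0]
    return (a+s[0]*u+b+s[1]*v)/2, np.linalg.norm(a+s[0]*u-b-s[1]*v)
def shift(dw,o=None):  # world shift -> tool axes
    o=o or get_obs();return R.from_euler("xyz",o["tool_rot"],degrees=True).inv().apply(dw)
E
python3 - <<'E'
from h import *
t=read_camera("top");s=read_camera("side")
T=lambda x,y:(x/2.25+150-.25,y/2.25+120-.25)
S=lambda x,y:(x/2.3+220-.25,y/2.3+120-.25)
for n,p,z in (("pivot",(340,192),.074),("post",(400,237),.129),("hole",(455,279),.069),("washer",(485,182),.1),("pin",(605,110),.119),("collar",(600,116),.083),("dial",(544,192),.024),("red",(522,84),.04)):
    print(n,at(t,T(*p),z).round(4))
for n,p,z in (("pivot",(226,171),.074),("post",(186,172),.129),("hole",(149,247),.069),("washer",(258,232),.1),("pin",(370,293),.119)):
    print(n,at(s,S(*p),z).round(4))
print(tri(t,T(485,182),s,S(258,232)), tri(t,T(605,110),s,S(370,292)))
E
```

```text
pivot [0.5513 0.0633 0.074 ]
post [ 0.4872 -0.015   0.129 ]
hole [ 0.4368 -0.0863  0.069 ]
washer [ 0.5596 -0.1249  0.1   ]
pin [ 0.6485 -0.2775  0.119 ]
collar [ 0.6481 -0.2786  0.083 ]
dial [ 0.5556 -0.2117  0.024 ]
red [ 0.7024 -0.1835  0.04  ]
pivot [0.5517 0.0664 0.074 ]
post [ 0.4904 -0.0218  0.129 ]
hole [ 0.4373 -0.086   0.069 ]
washer [ 0.5609 -0.1221  0.1   ]
pin [ 0.6499 -0.2828  0.119 ]
(array([ 0.55987031, -0.12475741,  0.10173939]), np.float64(0.00101430128307909)) (array([ 0.65008358, -0.27822566,  0.1166762 ]), np.float64(0.002176851081208362))
```

```bash
cat >> h.py <<'E'
def go(pos,yaw=None):
    o=get_obs();d=shift(np.array(pos)-o["tool_pos"],o);n=int(np.ceil(np.abs(d).max()/.049))
    print("pos",o["tool_pos"].round(4),"rpy",o["tool_rot"].round(2),"f",o["force"].round(2),"shift",d.round(4),"n",n,(d/n).round(4),end=" ")
    if yaw is not None: print("turn z",np.radians(-((yaw-o["tool_rot"][2]+180)%360-180)).round(4),end="")
    print()
E
python3 -c "
from h import *
go([.42,.38,.26]);d=np.array([.53-.42,-.02-.38,0]);print(shift(d),shift(d)/9)"
```

```text
pos [0.2044 0.6171 0.2226] rpy [179.99   0.   161.68] f [-0.13 -0.12 -0.73] shift [-0.2792 -0.1573 -0.0374] n 6 [-0.0465 -0.0262 -0.0062] 
[-2.30177530e-01 -3.45135195e-01 -4.73833962e-05] [-2.55752811e-02 -3.83483550e-02 -5.26482180e-06]
```

>>> {"op": "play_rows", "data": {"steps": [[[-0.0465, -0.026, -0.006, 0, 0, 0, 0.06], [-0.0465, -0.026, -0.006, 0, 0, 0, 0.06], [-0.0465, -0.026, -0.006, 0, 0, 0, 0.06], [-0.0465, -0.026, -0.006, 0, 0, 0, 0.06], [-0.0465, -0.026, -0.006, 0, 0, 0, 0.06], [-0.0465, -0.026, -0.006, 0, 0, 0, 0.06], [-0.038, -0.0575, 0, 0, 0, 0, 0.06]]]}}

```text
out of range
```

>>> {"op": "play_rows", "data": {"steps": [[[-0.0465, -0.026, -0.006, 0, 0, 0, 0.06], [-0.0465, -0.026, -0.006, 0, 0, 0, 0.06], [-0.0465, -0.026, -0.006, 0, 0, 0, 0.06], [-0.0465, -0.026, -0.006, 0, 0, 0, 0.06], [-0.0465, -0.026, -0.006, 0, 0, 0, 0.06], [-0.0465, -0.026, -0.006, 0, 0, 0, 0.06]]]}}

```text
time_s: 1.7
tool_pos: [0.4068, 0.3955, 0.2568]
tool_rot: [179.9, 0.0, 161.7]
force: [0.8, -0.2, -0.3]
grip_width: 0.0605
grasp_force: 0.0
```

>>> {"op": "play_rows", "data": {"steps": [[[-0.0255, -0.0383, 0, 0, 0, 0.15, 0.04], [-0.031, -0.034, 0, 0, 0, 0.15, 0.04], [-0.0355, -0.029, 0, 0, 0, 0.15, 0.04], [-0.0395, -0.0235, 0, 0, 0, 0.15, 0.04], [-0.0425, -0.0175, 0, 0, 0, 0.15, 0.04], [-0.0445, -0.0105, 0, 0, 0, 0.15, 0.04], [-0.046, -0.004, 0, 0, 0, 0.15, 0.04], [-0.046, 0.003, 0, 0, 0, 0.15, 0.04], [-0.045, 0.0095, 0, 0, 0, 0.15, 0.04], [0, 0, 0, 0, 0, 0.15, 0.04], [0, 0, 0, 0, 0, 0.15, 0.04], [0, 0, 0, 0, 0, 0.15, 0.04]]]}}

```text
time_s: 2.9
tool_pos: [0.5141, -0.0027, 0.2563]
tool_rot: [180.0, -0.0, 58.1]
force: [0.2, 0.3, 0.3]
grip_width: 0.0395
grasp_force: 0.0
```

```bash
python3 - <<'E'
from h import *
go([.49,-.016,.25],52.7);print(get_obs()["qpos"].round(1))
w=read_camera("wrist");cv2.imwrite("pics/w1.png",w["frame"][:,:,::-1])
print(w["view"].round(3).tolist(),w["intrinsics"].tolist())
for n,p in (("pivot",(.5515,.0645,.074)),("post",(.49,-.016,.129)),("hole",(.437,-.086,.069)),("washer",(.56,-.124,.1))):print(n,proj(w,np.array(p)).round(1))
E
```

```text
pos [ 0.5141 -0.0027  0.2563] rpy [ 1.800e+02 -3.000e-02  5.812e+01] f [0.17 0.28 0.31] shift [-0.0241 -0.0135  0.0063] n 1 [-0.0241 -0.0135  0.0063] turn z 0.0946
[-3.040e+01  2.000e-01  2.800e+01  1.002e+02 -1.000e-01  7.960e+01
 -3.420e+01]
[[0.849, -0.528, -0.001, -0.439], [0.511, 0.822, -0.251, -0.221], [0.133, 0.213, 0.968, -0.49], [0.0, 0.0, 0.0, 1.0]] [[280.82321970361147, 0.0, 318.46878408512407], [0.0, 280.82321970361147, 190.90782761219978], [0.0, 0.0, 1.0]]
pivot [314.4 110.3]
post [305.  205.9]
hole [301.9 253.7]
washer [401.3 241.3]
```

View pics/w1.png

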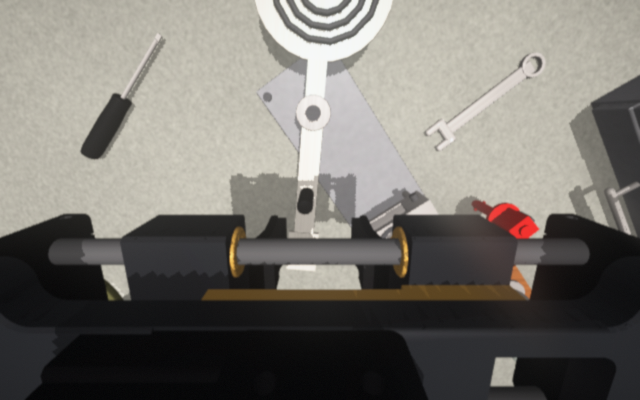

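>>> {"op": "play_rows", "data": {"steps": [[[-0.024, -0.0135, 0, 0, 0, 0.095, 0.04], [0, 0, 0.03, 0, 0, 0, 0.04], [0, 0, 0.03, 0, 0, 0, 0.04], [0, 0, 0, 0, 0, 0, 0.04], [0, 0, 0, 0, 0, 0, 0.04]]]}}

```text
time_s: 3.45
tool_pos: [0.4901, -0.0155, 0.1966]
tool_rot: [-180.0, 0.0, 53.2]
force: [1.3, 0.3, 0.5]
grip_width: 0.0401
grasp_force: 0.0
```

```bash
python3 - <<'E'
from h import *
go([.49,-.016,.088],52.7)
w=read_camera("wrist");cv2.imwrite("pics/w2.png",w["frame"][:,:,::-1])
for n,p in (("pivot",(.5515,.0645,.074)),("post",(.49,-.016,.129)),("postbase",(.49,-.016,.069))):print(n,proj(w,np.array(p)).round(1))
E
```

```text
pos [ 0.4901 -0.0155  0.1966] rpy [-1.7999e+02  1.0000e-02  5.3190e+01] f [1.34 0.26 0.54] shift [-0.0004  0.0003  0.1086] n 3 [-0.0001  0.0001  0.0362] turn z 0.0086
pivot [318.6  82.3]
post [317.4 200.6]
postbase [317.6 184.5]
```

View pics/w2.png

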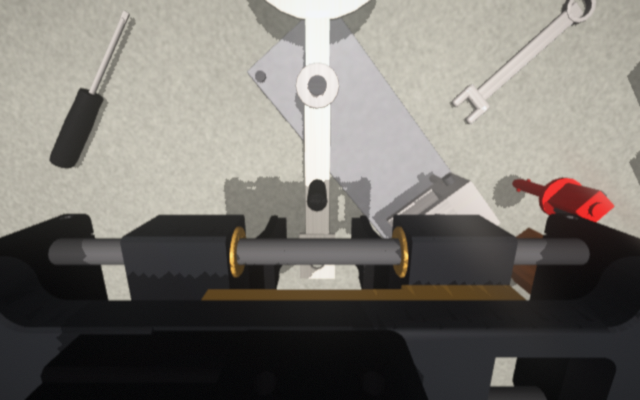

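>>> {"op": "play_rows", "data": {"steps": [[[0, 0, 0.036, 0, 0, 0, 0.04], [0, 0, 0.036, 0, 0, 0, 0.04], [0, 0, 0.036, 0, 0, 0, 0.04], [0, 0, 0, 0, 0, 0, 0.04], [0, 0, 0, 0, 0, 0, 0.024], [0, 0, 0, 0, 0, 0, 0.024], [0, 0, 0, 0, 0, 0, 0.024], [0, 0, 0, 0, 0, 0, 0.024]]], "force": 5}}

```text
time_s: 4.3
tool_pos: [0.4912, -0.0154, 0.0897]
tool_rot: [179.9, -0.1, 53.1]
force: [-0.6, 0.4, -0.1]
grip_width: 0.0248
grasp_force: 0.0
```

>>> {"op": "play_rows", "data": {"steps": [[[0.0001, 0.0052, 0, 0, 0, -0.0524, 0.024], [0.0001, 0.0052, 0, 0, 0, -0.0524, 0.024], [0.0002, 0.0052, 0, 0, 0, -0.0524, 0.024], [0.0001, 0.0052, 0, 0, 0, -0.0524, 0.024], [0.0001, 0.0052, 0, 0, 0, -0.0524, 0.024], [0.0002, 0.0052, 0, 0, 0, -0.0524, 0.024], [0.0001, 0.0052, 0, 0, 0, -0.0524, 0.024], [0.0001, 0.0052, 0, 0, 0, -0.0524, 0.024], [0.0002, 0.0052, 0, 0, 0, -0.0524, 0.024], [0.0001, 0.0052, 0, 0, 0, -0.0524, 0.024], [0.0001, 0.0052, 0, 0, 0, -0.0524, 0.024], [0, 0, 0, 0, 0, 0, 0.024]]]}}

```text
time_s: 5.5
tool_pos: [0.5437, -0.0352, 0.0887]
tool_rot: [179.9, -0.0, 86.2]
force: [-1.2, 0.1, 0.6]
grip_width: 0.0241
grasp_force: 0.0
```

```bash
python3 - <<'E'
from h import *
go([.556,-.0355,.088],92.7)
t=read_camera("top");cv2.imwrite("pics/t2.png",cv2.resize(t["frame"][140:270,230:450,::-1],None,fx=3.5,fy=3.5,interpolation=2))
E
```

```text
pos [ 0.5437 -0.0352  0.0887] rpy [ 1.7993e+02 -1.0000e-02  8.6150e+01] f [-1.17  0.15  0.63] shift [0.0005 0.0123 0.0007] n 1 [0.0005 0.0123 0.0007] turn z -0.1143
```

View pics/t2.png

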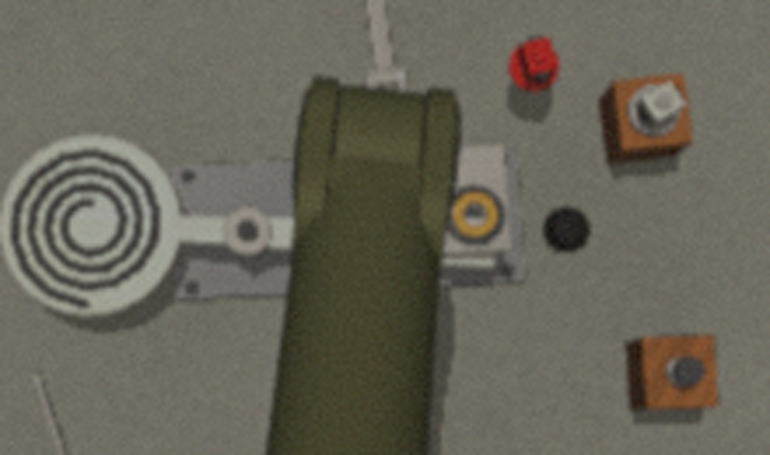

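The arm is almost in: the tongue's edge still shows at (470,263) below the clevis, with the washer at (475,213).

>>> {"op": "play_rows", "data": {"steps": [[[0, 0.0018, 0, 0, 0, -0.0175, 0.024], [0, 0.0018, 0, 0, 0, -0.0175, 0.024], [0, 0.0018, 0, 0, 0, -0.0175, 0.024], [0, 0.0018, 0, 0, 0, -0.0175, 0.024], [0, 0.0018, 0, 0, 0, -0.0175, 0.024], [0, 0.0018, 0, 0, 0, -0.0175, 0.024], [0, 0, 0, 0, 0, 0, 0.024]]]}}

```text
time_s: 6.25
tool_pos: [0.5543, -0.0356, 0.0882]
tool_rot: [179.9, 0.0, 92.2]
force: [1.0, -0.1, -0.8]
grip_width: 0.024
grasp_force: 0.0
```

>>> {"op": "play_rows", "data": {"steps": [[[0, 0.0015, 0, 0, 0, -0.01, 0.024], [0, 0.0015, 0, 0, 0, 0, 0.024], [0, 0, 0, 0, 0, 0, 0.024]]]}}

```text
time_s: 6.55
tool_pos: [0.5557, -0.0356, 0.0879]
tool_rot: [-179.9, -0.0, 92.7]
force: [-5.2, -1.3, 4.1]
grip_width: 0.0239
grasp_force: 2.5
```

>>> {"op": "play_rows", "data": {"steps": [[[0, 0.001, 0, 0, 0, 0, 0.024], [0, 0, 0, 0, 0, 0, 0.024]]]}}

```text
time_s: 6.75
tool_pos: [0.5557, -0.0357, 0.0878]
tool_rot: [-179.7, -0.0, 92.7]
force: [-7.9, 0.1, 5.3]
grip_width: 0.0238
grasp_force: 3.8
```

>>> {"op": "play_rows", "data": {"steps": [[[0, -0.004, 0, 0, 0, 0, 0.04], [0, 0, 0, 0, 0, 0, 0.04], [0, 0, 0, 0, 0, 0, 0.04], [0, 0, -0.048, 0, 0, 0, 0.04], [0, 0, -0.048, 0, 0, 0, 0.04], [0, 0, -0.048, 0, 0, 0, 0.04], [-0.0495, 0, 0, 0, 0, 0, 0.06], [-0.0495, 0, 0, 0, 0, 0, 0.06], [-0.0495, 0, 0, 0, 0, 0, 0.06], [0, 0, 0, 0, 0, 0, 0.06], [0, 0, 0, 0, 0, 0, 0.06]]]}}

```text
time_s: 7.85
tool_pos: [0.5607, -0.1857, 0.2322]
tool_rot: [180.0, 0.0, 92.5]
force: [0.0, 0.8, -0.8]
grip_width: 0.0594
grasp_force: 0.0
```

```bash
python3 - <<'E'
from h import *
w=read_camera("wrist");cv2.imwrite("pics/w3.png",w["frame"][:,:,::-1])
for n,p in (("washer",(.56,-.124,.1)),("post",(.553,-.036,.129))):print(n,proj(w,np.array(p)).round(1))
go([.65,-.338,.23],92.7)
E
```

```text
washer [319.7 123.7]
post [316.3  16.7]
pos [ 0.5611 -0.1836  0.232 ] rpy [ 1.7997e+02 -3.0000e-02  9.2690e+01] f [ 0.46  0.58 -0.36] shift [-0.1584  0.0815  0.002 ] n 4 [-0.0396  0.0204  0.0005] turn z -0.0001
```

View pics/w3.png

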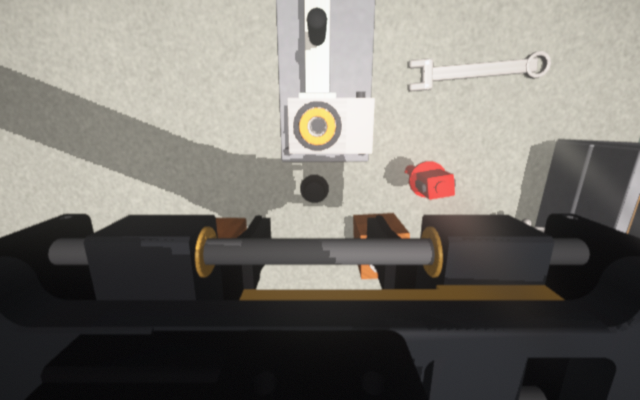

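The wrist view shows the arm closed, with the yellow washer at (318,126) against a prediction of (320,124).

>>> {"op": "play_rows", "data": {"steps": [[[-0.0395, 0.0205, 0, 0, 0, 0, 0.06], [-0.0395, 0.0205, 0, 0, 0, 0, 0.06], [-0.0395, 0.0205, 0, 0, 0, 0, 0.06], [-0.0395, 0.0205, 0, 0, 0, 0, 0.06], [0, 0, 0, 0, 0, 0, 0.06], [0, 0, 0, 0, 0, 0, 0.06]]]}}

```text
time_s: 8.5
tool_pos: [0.6507, -0.3368, 0.2303]
tool_rot: [-179.9, -0.1, 92.8]
force: [0.2, 0.3, 0.4]
grip_width: 0.0601
grasp_force: 0.0
```

```bash
python3 - <<'E'
from h import *
im=cv2.imread("pics/w3.png");hsv=cv2.cvtColor(im,cv2.COLOR_BGR2HSV)
m=((hsv[...,0]>18)&(hsv[...,0]<35)&(hsv[...,1]>130)&(hsv[...,2]>120)).astype(np.uint8);m[200:]=0
c=max(cv2.findContours(m,0,2)[0],key=cv2.contourArea);print("washer ellipse",cv2.fitEllipse(c))
w=read_camera("wrist");f=w["frame"][:,:,::-1];print(get_obs()["tool_pos"],get_obs()["qpos"].round(1))
for n,p in (("pintop",(.649,-.278,.119)),("collar",(.649,-.278,.083))):print(n,proj(w,np.array(p)).round(1))
for d in silhouettes("wrist","pin"):print(round(d["p"],2),d["extent"])
cv2.imwrite("pics/w4full.png",f)
cv2.imwrite("pics/w4.png",cv2.resize(f[60:220,220:420],None,fx=3.7,fy=3.7,interpolation=2))
E
```

```text
washer ellipse ((316.2083740234375, 128.1729278564453), (27.0816707611084, 30.88749122619629), 94.87818908691406)
[ 0.65088492 -0.33570554  0.23135456] [  3.   31.5  35.3  69.4 -17.7  84.3  38.8]
pintop [319.3 127.5]
collar [319.3 126.4]
0.74 [296.6, 108.9, 339.9, 150.9]
0.64 [339.8, 3.0, 388.3, 56.2]
0.23 [81.2, 104.3, 180.2, 162.7]
```

View pics/w4.png

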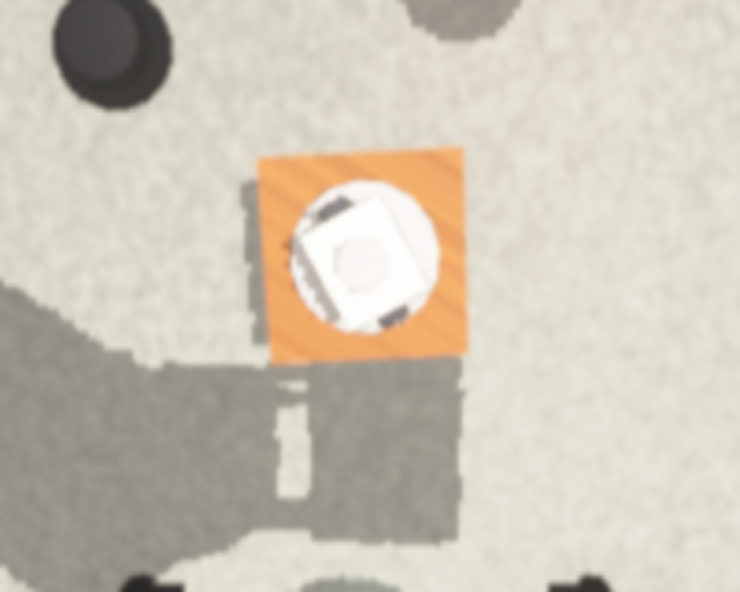

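The crop shows the pin collar's centre at about (365,257), and the buttons as dark patches at (333,208) and (394,316). That puts the button axis about 57° below the image's right axis.

```bash
python3 - <<'E'
from h import *
w=read_camera("wrist");o=get_obs();V0=w["view"]
C=lambda x,y:(220+(x+.5)/3.7-.5,60+(y+.5)/3.7-.5)
for n,p,z in (("collar",(365,256.5),.083),("top",(364,259),.119),("btn",(363.5,262),.105)):print(n,at(w,C(*p),z).round(4))
a=at(w,C(333,208),.105);b=at(w,C(394,316),.105);print("axis deg",np.degrees(np.arctan2(*(b-a)[[1,0]])))
im=cv2.imread("pics/w3.png")
# view at w3: same orientation, tool at .5611,-.1836,.232
Tw=np.linalg.inv(V0);Tw[:3,3]+=np.array([.5611,-.1836,.2320])-o["tool_pos"]
w3=dict(view=np.linalg.inv(Tw),intrinsics=w["intrinsics"])
hsv=cv2.cvtColor(im,cv2.COLOR_BGR2HSV)
for s in (60,90,120,150):
    m=((hsv[...,0]>15)&(hsv[...,0]<38)&(hsv[...,1]>s)&(hsv[...,2]>70)).astype(np.uint8)
    m[:85]=0;m[160:]=0;m[:,:285]=0;m[:,350:]=0
    cs,h=cv2.findContours(m,2,1);cs=sorted(cs,key=cv2.contourArea)[::-1]
    for c in cs[:2]:
        if len(c)>5 and cv2.contourArea(c)>40:
            e=cv2.minEnclosingCircle(c);f=cv2.fitEllipse(c);print(s,np.round(e[0],1),round(e[1],1),np.round(f[0],1),np.round(f[1],1),at(w3,f[0],.1).round(4))
g=cv2.cvtColor(im,cv2.COLOR_BGR2GRAY);m=((g<110)).astype(np.uint8);m[:85]=0;m[160:]=0;m[:,:285]=0;m[:,350:]=0
for c in cv2.findContours(m,2,1)[0]:
    if cv2.contourArea(c)>40:f=cv2.fitEllipse(c);print("dark",np.round(f[0],1),np.round(f[1],1),cv2.boundingRect(c))
np.savetxt("/dev/stdout",g[102:150:2,290:348:2],fmt="%d")
E
```

```text
collar [ 0.6486 -0.2792  0.083 ]
top [ 0.6483 -0.2786  0.119 ]
btn [ 0.6483 -0.2799  0.105 ]
axis deg -57.11890149645013
60 [317.  125.8] 19.1 [316.9 125.9] [36.2 37.2] [ 0.5572 -0.1239  0.1   ]
60 [316.9 126. ] 10.8 [316.7 126.2] [20.  20.5] [ 0.557  -0.1242  0.1   ]
90 [316.8 125.8] 18.9 [316.8 126.2] [36.  36.5] [ 0.5571 -0.1242  0.1   ]
90 [316.4 126.2] 11.1 [316.5 126.2] [21.1 21.2] [ 0.5569 -0.1243  0.1   ]
120 [316.9 126.1] 18.1 [316.7 126.5] [34.3 35. ] [ 0.5571 -0.1246  0.1   ]
120 [316.3 126.3] 11.8 [316.6 126.3] [21.9 22.8] [ 0.557  -0.1244  0.1   ]
 246 246 246
241 241 241 218 133 130 131 161 215 224 225 224 224 224 223 224 226 226 226 209 174 131 133 149 234 243 243 243 244
240 240 237 163 131 131 165 212 224 224 224 223 223 222 221 223 225 225 226 224 220 161 135 137 183 239 243 243 245
239 239 209 136 130 132 196 223 223 224 223 217 209 192 191 199 218 223 225 224 224 209 138 135 145 219 242 242 245
237 236 163 130 131 152 217 224 223 222 209 217 204 174 155 163 170 203 224 223 224 223 156 135 137 178 240 240 244
238 234 152 131 133 190 223 223 223 216 219 192 146 143 
[... 983 characters left out ...]
 243
235 236 232 166 125 123 133 201 219 222 224 223 223 223 223 223 225 223 224 221 200 135 128 130 202 239 241 241 244
237 238 238 232 153 126 128 154 196 219 223 222 223 223 222 223 224 222 220 201 144 130 130 151 237 242 242 243 244
235 235 235 236 212 139 124 127 137 197 208 217 220 222 220 220 221 215 181 139 129 128 146 217 239 240 240 240 244
230 234 234 234 233 212 138 124 126 141 140 169 188 193 187 184 177 146 134 128 128 145 217 236 237 238 238 238 243
232 235 235 235 235 235 213 146 125 127 128 130 133 134 131 131 132 130 129 132 168 225 238 238 239 239 239 239 243
233 236 236 236 237 236 236 220 203 166 134 127 126 127 126 127 128 141 169 205 234 239 239 239 240 239 239 239 243
```

```bash
python3 - <<'E'
from h import *
go([.6485,-.279,.23],32.7)
E
```

```text
pos [ 0.6509 -0.3352  0.2327] rpy [ 1.7992e+02 -9.0000e-02  9.2890e+01] f [ 0.2  -0.32 -0.12] shift [0.0563 0.0004 0.0028] n 2 [0.0281 0.0002 0.0014] turn z 1.0506
```

>>> {"op": "play_rows", "data": {"steps": [[[0.028, 0, 0.001, 0, 0, 0, 0.06], [0.028, 0.0005, 0.001, 0, 0, 0, 0.06], [0, 0, 0, 0, 0, 0.15, 0.06], [0, 0, 0, 0, 0, 0.15, 0.06], [0, 0, 0, 0, 0, 0.15, 0.06], [0, 0, 0, 0, 0, 0.15, 0.06], [0, 0, 0, 0, 0, 0.15, 0.06], [0, 0, 0, 0, 0, 0.15, 0.06], [0, 0, 0, 0, 0, 0.15, 0.06], [0, 0, 0, 0, 0, 0, 0.06], [0, 0, 0, 0, 0, 0, 0.06]]]}}

```text
time_s: 9.75
tool_pos: [0.6482, -0.2804, 0.2308]
tool_rot: [-180.0, -0.1, 32.9]
force: [-0.2, 0.2, -1.2]
grip_width: 0.0599
grasp_force: 0.0
```

```bash
python3 - <<'E'
from h import *
go([.6485,-.279,.089],32.7);print(get_obs()["qpos"].round(1))
E
```

```text
pos [ 0.6482 -0.2804  0.2308] rpy [-1.7999e+02 -9.0000e-02  3.2860e+01] f [-0.19  0.17 -1.2 ] shift [ 0.0008 -0.001   0.1418] n 3 [ 0.0003 -0.0003  0.0473] turn z 0.0028
[ -9.3  30.6  46.5  74.6 -21.9  83.7 -21.7]
```

>>> {"op": "play_rows", "data": {"steps": [[[0.001, -0.001, 0.047, 0, 0, 0, 0.06], [0, 0, 0.047, 0, 0, 0, 0.06], [0, 0, 0.04, 0, 0, 0, 0.06], [0, 0, 0.007, 0, 0, 0, 0.06], [0, 0, 0, 0, 0, 0, 0.06], [0, 0, 0, 0, 0, 0, 0.02], [0, 0, 0, 0, 0, 0, 0.02], [0, 0, 0, 0, 0, 0, 0.02], [0, 0, 0, 0, 0, 0, 0.02], [0, 0, 0, 0, 0, 0, 0.02]]], "force": 30}}

```text
time_s: 10.75
tool_pos: [0.649, -0.2808, 0.0905]
tool_rot: [179.9, -0.1, 32.6]
force: [-0.4, 1.6, 5.1]
grip_width: 0.0279
grasp_force: 10.2
```

>>> {"op": "play_rows", "data": {"steps": [[[0, 0, 0, 0, 0, 0, 0.02], [0, 0, 0, 0, 0, 0, 0.02], [0, 0, -0.01, 0, 0, 0, 0.02], [0, 0, -0.03, 0, 0, 0, 0.02], [0, 0, -0.03, 0, 0, 0, 0.02], [0, 0, -0.03, 0, 0, 0, 0.02], [0, 0, -0.03, 0, 0, 0, 0.02], [0, 0, -0.02, 0, 0, 0, 0.02], [0, 0, 0, 0, 0, 0, 0.02], [0, 0, 0, 0, 0, 0, 0.02]]]}}

```text
time_s: 11.75
tool_pos: [0.648, -0.2804, 0.2384]
tool_rot: [-180.0, 0.0, 32.5]
force: [-0.3, -0.0, -1.6]
grip_width: 0.0278
grasp_force: 30.0
```

```bash
python3 - <<'E'
from h import *
go([.557,-.1245,.24],32.7);o=get_obs();print(o["grip_width"],o["grasp_force"],o["qpos"].round(1),o["wrist_torque"].round(3))
s=read_camera("side");cv2.imwrite("pics/s5.png",cv2.resize(s["frame"][150:300,300:440,::-1],None,fx=4,fy=4,interpolation=2))
for n,z in (("o",o["tool_pos"][2]-.0135),("tip",o["tool_pos"][2]-.0135-.067)):print(n,proj(s,np.r_[o["tool_pos"][:2],z]))
E
```

```text
pos [ 0.648  -0.2804  0.2384] rpy [-1.7996e+02  2.0000e-02  3.2550e+01] f [-0.27 -0.02 -1.58] shift [ 0.0072 -0.1804 -0.0015] n 4 [ 0.0018 -0.0451 -0.0004] turn z -0.0026
0.027817506484168985 29.994251579810225 [ -9.3  30.5  46.7  73.9 -21.8  84.5 -22.2] [-0.047  0.091  0.041]
o [382.07310552 208.71121244]
tip [380.48228669 233.12087554]
```

View pics/s5.png

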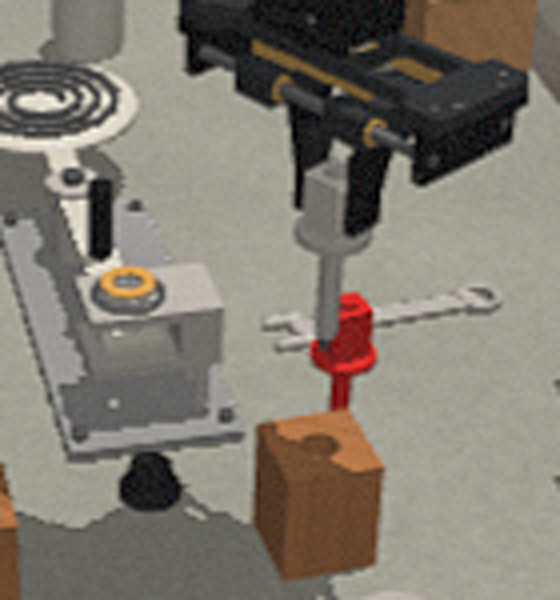

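The pin is held upright between the fingers at crop (333,240), with the shaft tip at (326,347). The clevis washer is at (128,283).

>>> {"op": "play_rows", "data": {"steps": [[[-0.008, -0.03, 0, 0, 0, 0, 0.02], [-0.008, -0.03, 0, 0, 0, 0, 0.02], [-0.008, -0.03, 0, 0, 0, 0, 0.02], [-0.008, -0.03, 0, 0, 0, 0, 0.02], [-0.008, -0.03, 0, 0, 0, 0, 0.02], [-0.008, -0.03, 0, 0, 0, 0, 0.02], [0, 0, 0.007, 0, 0, 0, 0.02], [0, 0, 0, 0, 0, 0, 0.02], [0, 0, 0, 0, 0, 0, 0.02], [0, 0, 0, 0, 0, 0, 0.02]]]}}

```text
time_s: 12.8
tool_pos: [0.5112, -0.1556, 0.2318]
tool_rot: [180.0, 0.1, 32.5]
force: [0.1, 0.2, -2.0]
grip_width: 0.0278
grasp_force: 30.0
```

```bash
cat >> h.py <<'E'
def washer(im,box=None):
    hsv=cv2.cvtColor(im,cv2.COLOR_RGB2HSV)
    m=((hsv[...,0]>15)&(hsv[...,0]<38)&(hsv[...,1]>90)&(hsv[...,2]>70)).astype(np.uint8);m[210:]=0
    if box: k=np.zeros_like(m);k[box[1]:box[3],box[0]:box[2]]=1;m*=k
    c=max(cv2.findContours(m,0,1)[0],key=cv2.contourArea);return cv2.fitEllipse(c)
E
python3 - <<'E'
from h import *
w=read_camera("wrist");cv2.imwrite("pics/w6.png",w["frame"][:,:,::-1])
o=get_obs();print(o["tool_pos"],o["tool_rot"],o["grasp_force"])
p=proj(w,np.array([.557,-.1245,.103]));print(p)
b=[int(p[0]-30),int(p[1]-30),int(p[0]+30),int(p[1]+30)]
e=washer(w["frame"],b);print(e)
for z in (.095,.1,.107):print(at(w,e[0],z).round(4))
t=read_camera("top");e2=washer(t["frame"],[350,190,380,215]);s=read_camera("side");e3=washer(s["frame"],[315,205,350,235])
print(e2,e3,tri(t,e2[0],s,e3[0]),tri(w,e[0],t,e2[0]),tri(w,e[0],s,e3[0]))
E
```

```text
[ 0.51126138 -0.15562345  0.23189828] [1.79952668e+02 7.17836680e-02 3.24727733e+01] 29.994077758565254
[315.53477086 131.1069626 ]
((317.44671630859375, 131.895263671875), (35.4640007019043, 36.571067810058594), 14.705886840820312)
[ 0.557  -0.1267  0.095 ]
[ 0.5573 -0.1266  0.1   ]
[ 0.5576 -0.1265  0.107 ]Traceback (most recent call last):
  File "<stdin>", line 8, in <module>
  File "h.py", line 28, in washer
    c=max(cv2.findContours(m,0,1)[0],key=cv2.contourArea);return cv2.fitEllipse(c)
ValueError: max() iterable argument is empty
```

```bash
python3 - <<'E'
from h import *
go([.5569,-.1246,.2])
E
```

```text
pos [ 0.5112 -0.1554  0.232 ] rpy [1.7996e+02 6.0000e-02 3.2490e+01] f [ 0.57 -0.68 -0.81] shift [ 0.0552 -0.0015  0.0319] n 2 [ 0.0276 -0.0007  0.016 ]
```

>>> {"op": "play_rows", "data": {"steps": [[[0.0184, -0.0005, 0, 0, 0, 0, 0.02], [0.0184, -0.0005, 0, 0, 0, 0, 0.02], [0.0184, -0.0005, 0, 0, 0, 0, 0.02], [0, 0, 0.016, 0, 0, 0, 0.02], [0, 0, 0.016, 0, 0, 0, 0.02], [0, 0, 0, 0, 0, 0, 0.02], [0, 0, 0, 0, 0, 0, 0.02]]]}}

```text
time_s: 13.65
tool_pos: [0.5568, -0.1241, 0.2002]
tool_rot: [180.0, 0.0, 32.5]
force: [0.1, -0.3, -0.4]
grip_width: 0.0284
grasp_force: 30.0
```

```bash
python3 - <<'E'
from h import *
go([.5569,-.1246,.2])
s=read_camera("side");f=s["frame"];cv2.imwrite("pics/s7.png",cv2.resize(f[165:245,300:380,::-1],None,fx=7,fy=7,interpolation=2))
for z in (.12,.1,.107):print(z,proj(s,np.array([.5552,-.1257,z])))
E
```

```text
pos [ 0.5568 -0.1241  0.2002] rpy [1.7999e+02 3.0000e-02 3.2530e+01] f [ 0.11 -0.28 -0.37] shift [-0.0002  0.0005  0.0002] n 1 [-0.0002  0.0005  0.0002] 
0.12 [330.05762602 215.15170659]
0.1 [330.04502338 221.55813828]
0.107 [330.04941174 219.32735663]
```

View pics/s7.png

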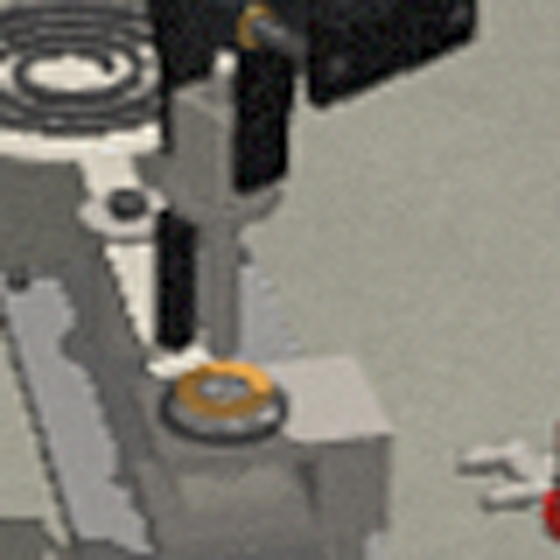

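The side crop shows the pin shaft's lower end at columns 200–240, just above the washer at (225,392). I'll measure that offset numerically.

```bash
python3 - <<'E'
from h import *
s=read_camera("side");f=s["frame"]
e=washer(f,[318,212,345,235]);print("washer",e)
g=cv2.cvtColor(f,cv2.COLOR_RGB2GRAY)
for r in range(194,232,2):print(r,g[r,318:346])
E
```

```text
Traceback (most recent call last):
  File "h.py", line 28, in washer
    c=max(cv2.findContours(m,0,1)[0],key=cv2.contourArea);return cv2.fitEllipse(c)
ValueError: max() iterable argument is empty
```

```bash
sed -i 's/;m\[210:\]=0//' h.py; python3 - <<'E'
from h import *
s=read_camera("side");f=s["frame"]
e=washer(f,[318,212,345,235]);print("washer",e)
g=cv2.cvtColor(f,cv2.COLOR_RGB2GRAY)
for r in range(196,230,2):print(r,g[r,318:346])
E
```

```text
washer ((331.43841552734375, 220.14041137695312), (7.517587184906006, 12.979181289672852), 87.91263580322266)
196 [107 125 179 166  65  30  29  28  35  65  97 103 103 107 103 100 102 113
 126 143 158 154 152 155 153 153 149 152]
198 [158 156 154 117  39   7  25  27   9  30  78  98 104 106 109 101 109 145
 155 154 153 148 151 155 153 156 156 157]
200 [186 202 221 184  82   5  30  26  32  43  97 108  98 106 111 101  82 131
 159 154 153 157 150 155 154 155 154 152]
202 [199 204 213 167  71  10  19  27  20  40 116 123  96 106 109  96  76 109
 137 151 147 148 151 151 151 154 155 154]
204 [207 205 212 168  79  15  21  22  22  44 118 121  97 110 107  92 139 157
 153 145 151 153 152 154 155 157 149 154]
206 [210 208 213 170  73  16  29  26  18  26 119 123  98 109 110  95 132 158
 152 152 141 144 154 156 154 154 158 154]
208 [175 217 213 172  73   0  23  28  21  34 115 117  97 106 108  94 126 157
 154 151 156 158 153 152 153 153 157 156]
210 [101 174 221 175  75  20  18  25  27  37 109 114  98 109 107  89 129 158
 156 149 153 153 150 150 156 153 155 157]
212 [ 95 137 203 177  70  17  11  22  
[... 332 characters left out ...]
 92  96 171 190 178 159 121  97  97  95 113 120 122 141 162 170
 176 174 176 182 184 180 174 176 177 175]
220 [ 94 101 117 116 111  99  62  91 108 111 103 135 153 137 125 132 131 113
 144 167 130 108 146 178 179 181 181 180]
222 [ 88  88 105 121  94  54  69  96 103 110 111 106 110 119 123 112 106 110
 106 116 102  81  75 151 185 180 181 179]
224 [ 89  87  95 116  93  46  68 102 123 116 115 108 114 111 117 124 106 119
 119 159 175 115  76 143 180 175 177 178]
226 [ 91  99  80  95 116 107  69  54  52  78 100 109 103  94 105 109 108  91
  78  54  50  64 144 181 178 178 172 182]
228 [ 92  91  94  89 103 114 119 118 109 100  97  81  69  67  70  62  76  87
  86 103 118 111 112 104  99 121 120 116]
```

The shaft tip is centred on about column 331.5 and the washer on 331.4, so they are aligned. Descending slowly.

>>> {"op": "play_rows", "data": {"steps": [[[0, 0.0005, 0.003, 0, 0, 0, 0.02], [0, 0, 0.003, 0, 0, 0, 0.02], [0, 0, 0.003, 0, 0, 0, 0.02], [0, 0, 0.003, 0, 0, 0, 0.02], [0, 0, 0.003, 0, 0, 0, 0.02], [0, 0, 0.002, 0, 0, 0, 0.02], [0, 0, 0.002, 0, 0, 0, 0.02], [0, 0, 0.002, 0, 0, 0, 0.02], [0, 0, 0, 0, 0, 0, 0.02]]]}}

```text
time_s: 14.7
tool_pos: [0.5568, -0.1241, 0.1788]
tool_rot: [-180.0, 0.0, 32.6]
force: [0.0, 0.3, -2.0]
grip_width: 0.0274
grasp_force: 30.0
```

>>> {"op": "play_rows", "data": {"steps": [[[0, 0, 0.002, 0, 0, 0, 0.02], [0, 0, 0.002, 0, 0, 0, 0.02], [0, 0, 0.002, 0, 0, 0, 0.02], [0, 0, 0, 0, 0, 0, 0.02]]]}}

```text
time_s: 15.1
tool_pos: [0.5568, -0.124, 0.1728]
tool_rot: [-180.0, 0.0, 32.6]
force: [-0.3, -0.0, -1.6]
grip_width: 0.0279
grasp_force: 30.0
```

>>> {"op": "play_rows", "data": {"steps": [[[0, 0, 0.002, 0, 0, 0, 0.02], [0, 0, 0.002, 0, 0, 0, 0.02], [0, 0, 0, 0, 0, 0, 0.02]]]}}

```text
time_s: 15.4
tool_pos: [0.557, -0.1243, 0.1689]
tool_rot: [180.0, 0.0, 32.5]
force: [0.6, -1.2, -1.4]
grip_width: 0.0278
grasp_force: 30.0
```

>>> {"op": "play_rows", "data": {"steps": [[[0, 0, 0.002, 0, 0, 0, 0.02], [0, 0, 0.002, 0, 0, 0, 0.02], [0, 0, 0, 0, 0, 0, 0.02]]]}}

```text
time_s: 15.7
tool_pos: [0.5571, -0.1244, 0.1649]
tool_rot: [180.0, -0.0, 32.5]
force: [0.3, -1.4, -1.6]
grip_width: 0.0277
grasp_force: 30.0
```

>>> {"op": "play_rows", "data": {"steps": [[[0, 0, 0.002, 0, 0, 0, 0.02], [0, 0, 0.002, 0, 0, 0, 0.02], [0, 0, 0, 0, 0, 0, 0.02]]]}}

```text
time_s: 16.0
tool_pos: [0.557, -0.1243, 0.1609]
tool_rot: [180.0, 0.0, 32.5]
force: [1.3, -0.5, -1.6]
grip_width: 0.0278
grasp_force: 30.0
```

>>> {"op": "play_rows", "data": {"steps": [[[0, 0, 0.002, 0, 0, 0, 0.02], [0, 0, 0.002, 0, 0, 0, 0.02], [0, 0, 0.002, 0, 0, 0, 0.02], [0, 0, 0, 0, 0, 0, 0.02]]]}}

```text
time_s: 16.4
tool_pos: [0.557, -0.1243, 0.1549]
tool_rot: [180.0, 0.0, 32.6]
force: [1.6, -1.5, -2.0]
grip_width: 0.0277
grasp_force: 30.0
```

>>> {"op": "play_rows", "data": {"steps": [[[0, 0, 0.002, 0, 0, 0, 0.02], [0, 0, 0.002, 0, 0, 0, 0.02], [0, 0, 0.002, 0, 0, 0, 0.02], [0, 0, 0, 0, 0, 0, 0.02]]]}}

```text
time_s: 16.8
tool_pos: [0.557, -0.1243, 0.1489]
tool_rot: [180.0, -0.0, 32.6]
force: [1.3, -1.7, -2.9]
grip_width: 0.0275
grasp_force: 30.0
```

>>> {"op": "play_rows", "data": {"steps": [[[0, 0, 0.002, 0, 0, 0, 0.02], [0, 0, 0.002, 0, 0, 0, 0.02], [0, 0, 0.002, 0, 0, 0, 0.02], [0, 0, 0, 0, 0, 0, 0.02]]]}}

```text
time_s: 17.2
tool_pos: [0.557, -0.1243, 0.1428]
tool_rot: [180.0, 0.0, 32.5]
force: [1.0, -2.1, -1.0]
grip_width: 0.028
grasp_force: 30.0
```

>>> {"op": "play_rows", "data": {"steps": [[[0, 0.0005, 0.002, 0, 0, 0, 0.02], [0, 0, 0.002, 0, 0, 0, 0.02], [0, 0, 0.002, 0, 0, 0, 0.02], [0, 0, 0, 0, 0, 0, 0.02]]]}}

```text
time_s: 17.6
tool_pos: [0.5571, -0.1243, 0.1367]
tool_rot: [-180.0, 0.0, 32.6]
force: [1.5, -2.1, -2.9]
grip_width: 0.0278
grasp_force: 30.0
```

>>> {"op": "play_rows", "data": {"steps": [[[0, 0, 0.002, 0, 0, 0, 0.02], [0, 0, 0.002, 0, 0, 0, 0.02], [0, 0, 0, 0, 0, 0, 0.02]]]}}

```text
time_s: 17.9
tool_pos: [0.5571, -0.1244, 0.1328]
tool_rot: [-180.0, 0.0, 32.6]
force: [1.0, -1.8, -2.2]
grip_width: 0.0278
grasp_force: 30.0
```

>>> {"op": "play_rows", "data": {"steps": [[[0, 0, 0.002, 0, 0, 0, 0.02], [0, 0, 0.002, 0, 0, 0, 0.02], [0, 0, 0, 0, 0, 0, 0.02]]]}}

```text
time_s: 18.2
tool_pos: [0.5571, -0.1244, 0.1288]
tool_rot: [-180.0, 0.0, 32.6]
force: [0.7, -1.9, -2.1]
grip_width: 0.0277
grasp_force: 30.0
```

>>> {"op": "play_rows", "data": {"steps": [[[0, 0, 0.002, 0, 0, 0, 0.02], [0, 0, 0.002, 0, 0, 0, 0.02], [0, 0, 0, 0, 0, 0, 0.02]]]}}

```text
time_s: 18.5
tool_pos: [0.5571, -0.1245, 0.1248]
tool_rot: [-180.0, 0.0, 32.6]
force: [1.6, -0.6, -1.4]
grip_width: 0.0276
grasp_force: 30.0
```

>>> {"op": "play_rows", "data": {"steps": [[[0, 0, 0.002, 0, 0, 0, 0.02], [0, 0, 0.002, 0, 0, 0, 0.02], [0, 0, 0, 0, 0, 0, 0.02]]]}}

```text
time_s: 18.8
tool_pos: [0.5571, -0.1245, 0.1208]
tool_rot: [-180.0, 0.0, 32.6]
force: [1.1, -0.7, -2.4]
grip_width: 0.0278
grasp_force: 30.0
```

>>> {"op": "play_rows", "data": {"steps": [[[0, 0, 0.002, 0, 0, 0, 0.02], [0, 0, 0, 0, 0, 0, 0.02]]]}}

```text
time_s: 19.0
tool_pos: [0.5572, -0.1245, 0.1189]
tool_rot: [-180.0, 0.0, 32.6]
force: [0.5, -0.3, -1.4]
grip_width: 0.0276
grasp_force: 30.0
```

>>> {"op": "play_rows", "data": {"steps": [[[0, 0, 0.002, 0, 0, 0, 0.02], [0, 0, 0, 0, 0, 0, 0.02]]]}}

```text
time_s: 19.2
tool_pos: [0.5572, -0.1244, 0.1172]
tool_rot: [-180.0, -0.0, 32.6]
force: [-0.3, -0.8, 0.6]
grip_width: 0.0276
grasp_force: 30.0
```

>>> {"op": "play_rows", "data": {"steps": [[[0, 0, 0.002, 0, 0, 0, 0.02], [0, 0, 0, 0, 0, 0, 0.02]]]}}

```text
time_s: 19.4
tool_pos: [0.5573, -0.1245, 0.1154]
tool_rot: [-180.0, -0.0, 32.6]
force: [-0.5, -0.5, 4.1]
grip_width: 0.0278
grasp_force: 30.0
```

>>> {"op": "play_rows", "data": {"steps": [[[0, 0, 0.002, 0, 0, 0, 0.02], [0, 0, 0, 0, 0, 0, 0.02]]]}}

```text
time_s: 19.6
tool_pos: [0.5574, -0.1245, 0.1136]
tool_rot: [-180.0, -0.0, 32.6]
force: [-2.3, -0.1, 5.9]
grip_width: 0.0278
grasp_force: 30.0
```

>>> {"op": "play_rows", "data": {"steps": [[[0, 0, 0.002, 0, 0, 0, 0.02], [0, 0, 0, 0, 0, 0, 0.02], [0, 0, 0, 0, 0, 0, 0.02]]]}}

```text
time_s: 19.9
tool_pos: [0.5574, -0.1245, 0.1121]
tool_rot: [-180.0, -0.0, 32.6]
force: [-1.7, -0.0, 8.8]
grip_width: 0.0281
grasp_force: 30.0
```

```bash
python3 - <<'E'
from h import *
F=[]
for i in range(6):
    read_camera("side");o=get_obs();F.append(o["force"])
print(np.mean(F,0),np.std(F,0),o["tool_pos"])
E
```

```text
[-2.66132598  0.30863878  8.79099388] [0.28315295 0.34830504 0.68918607] [ 0.55736793 -0.12448231  0.1121049 ]
```

>>> {"op": "play_rows", "data": {"steps": [[[0, 0, 0.0005, 0, 0, 0, 0.02], [0, 0, 0, 0, 0, 0, 0.02], [0, 0, 0, 0, 0, 0, 0.06], [0, 0, 0, 0, 0, 0, 0.06], [0, 0, 0, 0, 0, 0, 0.06], [0, 0, 0, 0, 0, 0, 0.06], [0, 0, 0, 0, 0, 0, 0.06]]]}}

```text
time_s: 20.9
tool_pos: [0.5569, -0.1244, 0.1102]
tool_rot: [-180.0, 0.0, 32.6]
force: [0.3, -0.2, 0.1]
grip_width: 0.0567
grasp_force: 0.0
```

Released; lifting clear and checking.

>>> {"op": "play_rows", "data": {"steps": [[[0, 0, 0, 0, 0, 0, 0.06], [0, 0, -0.01, 0, 0, 0, 0.06], [0, 0, -0.03, 0, 0, 0, 0.06], [0, 0, -0.04, 0, 0, 0, 0.06], [0, 0, -0.04, 0, 0, 0, 0.06], [-0.04, 0, -0.01, 0, 0, 0, 0.06], [-0.04, 0, 0, 0, 0, 0, 0.06], [0, 0, 0, 0, 0, 0, 0.06], [0, 0, 0, 0, 0, 0, 0.06]]]}}

```text
time_s: 21.8
tool_pos: [0.4896, -0.1681, 0.2416]
tool_rot: [-180.0, -0.2, 32.5]
force: [-0.2, 0.1, -0.8]
grip_width: 0.0602
grasp_force: 0.0
```

```bash
python3 - <<'E'
from h import *
s=read_camera("side")["frame"][150:260,260:400,::-1];w=read_camera("wrist")["frame"][40:220,230:430,::-1]
a=cv2.resize(s,(560,440),interpolation=2)
b=cv2.resize(w,None,fx=440/180*.48,fy=440/180*.48,interpolation=2)
c=np.zeros((440,800,3),np.uint8);c[:,:560]=a;c[:b.shape[0],562:562+b.shape[1]]=b[:,:238];cv2.imwrite("pics/end.png",c)
E
```

```text
(no output)
```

View pics/end.png

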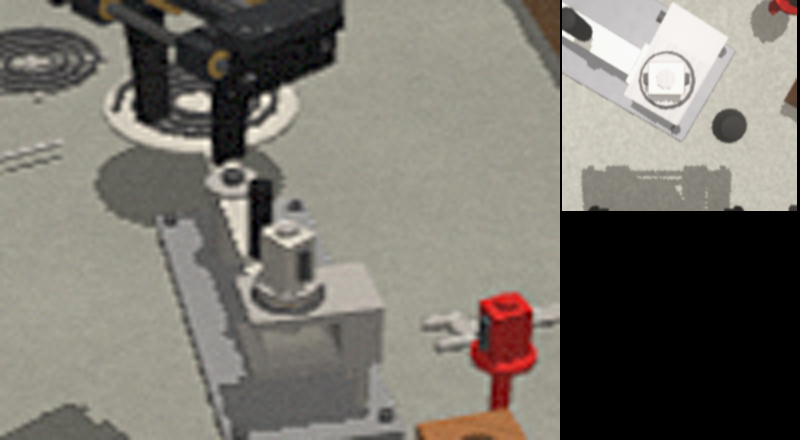

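The pin stands upright in the clevis, with its collar at (288,292) just above the ring, and the other things are undisturbed. I'll do one numeric check of the seated height from the side view.

```bash
python3 - <<'E'
from h import *
s=read_camera("side");g=cv2.cvtColor(s["frame"],cv2.COLOR_RGB2GRAY).astype(np.float32)
a=cv2.cvtColor(cv2.imread("pics/s7.png"),cv2.COLOR_BGR2GRAY);a=cv2.resize(a,(80,80),interpolation=cv2.INTER_AREA).astype(np.float32)
# s7 crop origin row165 col300; right half of pin hidden by finger: use profiles down the pin's axis-left columns
for c in (326,327,328,329,330):
    print(c,"hover r170-202",a[5:37,c-300].astype(int).tolist());print("   now r198-234",g[198:235,c].astype(int).tolist())
o=get_obs();P=lambda z:proj(s,np.array([.5552,-.1257,z]))[1]
print("px/mm",P(.100)-P(.101), "rows top locked/unlocked rel", P(.137),P(.142))
E
```

```text
326 hover r170-202 [28, 22, 27, 30, 32, 27, 36, 93, 142, 127, 108, 111, 110, 109, 111, 111, 109, 107, 108, 106, 110, 113, 118, 115, 113, 96, 61, 28, 14, 14, 17, 12]
   now r198-234 [27, 23, 23, 18, 20, 16, 7, 0, 92, 204, 185, 101, 113, 115, 115, 110, 110, 104, 100, 101, 106, 107, 102, 133, 185, 104, 98, 89, 53, 102, 174, 175, 134, 94, 107, 136, 135]
327 hover r170-202 [32, 29, 34, 30, 29, 10, 54, 115, 139, 132, 111, 107, 106, 107, 105, 106, 106, 107, 107, 107, 107, 105, 108, 111, 116, 109, 88, 41, 30, 39, 41, 45]
   now r198-234 [13, 36, 38, 29, 34, 32, 28, 38, 130, 233, 216, 124, 100, 107, 108, 109, 108, 107, 103, 105, 106, 107, 100, 124, 158, 149, 94, 100, 77, 78, 139, 183, 134, 95, 105, 134, 131]
328 hover r170-202 [34, 35, 26, 27, 24, 23, 67, 126, 125, 133, 126, 106, 107, 108, 106, 109, 110, 106, 106, 105, 108, 109, 110, 106, 116, 111, 99, 76, 72, 75, 86, 103]
   now r198-234 [83, 82, 111, 130, 128, 129, 126, 136, 183, 199, 180, 188, 89, 106, 104, 111, 106, 105, 107, 110, 105, 108, 104, 105, 125, 139, 96, 109, 99, 68, 117, 189, 117, 102, 113, 134, 128]
329 hover r170-202 [26, 31, 28, 27, 21, 31, 77, 117, 105, 118, 130, 114, 108, 107, 110, 109, 109, 112, 106, 105, 108, 110, 109, 102, 110, 110, 107, 98, 98, 94, 103, 112]
   now r198-234 [103, 143, 165, 160, 161, 161, 161, 182, 189, 148, 114, 181, 166, 93, 109, 105, 108, 108, 110, 109, 108, 105, 107, 107, 102, 112, 113, 102, 104, 70, 113, 178, 103, 99, 109, 123, 132]
330 hover r170-202 [34, 30, 54, 68, 91, 91, 103, 113, 104, 109, 129, 129, 108, 106, 111, 107, 110, 109, 108, 106, 108, 109, 108, 109, 109, 113, 106, 103, 106, 104, 105, 103]
   now r198-234 [138, 163, 166, 154, 154, 153, 163, 206, 175, 156, 98, 144, 212, 113, 102, 106, 112, 107, 113, 108, 108, 109, 106, 111, 103, 115, 129, 102, 100, 56, 109, 186, 91, 102, 106, 117, 131]
px/mm 0.31793250474069623 rows top locked/unlocked rel 209.62601485217317 207.9865465308857
```

```bash
python3 -c "
from cell import *
print(sign_off())"
```

```text
the job is handed in; nothing more can be done
None
```

The arm is swung shut to its stop and the pin is through the clevis, let go at about 10 N of washer push-back; it stayed down in the side view, which fits the balls having locked. I handed the job in at about 22 s with the gripper clear; no verdict was returned.

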